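# Tag the air valve, close it, back off two turns and hold

### The job

The air valve on the bench is about to be set. Hang the wooden tag by its eye on the tag hook and let go of it; then turn the valve's handwheel clockwise until it is fully closed against its stop, and back it off exactly two full turns anticlockwise. Finish still gripping the wheel's handle, motionless, with the tag hanging freely; leave the tape roll, wax tin and eraser where they lie.

Things in the scene. Friction and masses are not known exactly. Their poses are not given: they have to be found in the camera images.
- tag: loose dark oak tag lying flat, about 45 g, 10 mm thick: a straight shank 24 mm wide joined to a round eye of 40 mm outer and 23 mm inner diameter, 106 mm long over all. Origin on the underside, x along the shank towards the eye (shank from x = -50 to +18 mm, eye centre at x = +36 mm), z across its thickness, up as it lies. Grip the shank across its 24 mm width.
- tag_eye (a point): centre of the tag's eye, at mid thickness; tag axes
- tag_hook: fixed steel hook on a 90x90x18 mm plywood pad. Origin at the centre of the pad's underside, z up. A post of 7 mm rod stands at x = +30 mm and bends at z = 150 mm into a level arm that runs to -x (towards the robot at yaw 0), then turns straight up at x = -36 mm into a tip that ends at z = 181 mm. The pad may be turned about the vertical.
- hook_arm (a point): middle of the hook's level arm, on the rod's axis, 150 mm above the bench; axes as the hook's: x along the arm from tip to post, z up
- hook_tip (a point): top of the hook's upturned tip (rod 7 mm thick), 31 mm above the arm
- air_valve: fixed brass valve on a 120x120x18 mm plywood pad, with a dark handwheel of 111 mm outer diameter lying level on top, wheel rim 106 to 118 mm above the bench. Origin at the centre of the pad's underside, on the wheel's axis, z up. The pad may be turned about the vertical.
- wheel_hub (a point): point on the wheel's vertical axis at the height of its rim, 112 mm above the bench; valve axes. The hub is 24 mm in diameter and its top is 121 mm above the bench.
- wheel (a joint): angle of the handwheel in rad: 0 = closed, against a hard stop; grows as the wheel is turned anticlockwise seen from above (opening); one turn is 6.283; it opens at most 4 turns. It does not rise as it turns and stays where it is left; it needs about 3 N at the handle. At 0 the handle lies on the valve's -x side.
- handle: upright wooden handle on the rim of the wheel, 24 mm in diameter, 50 mm from the wheel's axis, spinning freely on its own pin, so it can be carried round without turning the hand. Origin at the centre of its foot, 118 mm above the bench; it is 48 mm high (top at 166 mm).
- tape_roll: bystander: roll of masking tape lying flat, 96 mm across, 24 mm high; origin under its centre
- wax_tin: bystander: flat round tin, 86 mm across, 29 mm high; origin under its centre
- eraser: bystander: eraser in a card sleeve, 19x42x13 mm; origin under its centre
Not all that is in view belongs to the job. There is more than one size of the tag; the one meant has the size given above.

How it is judged:
By the outcome, as a careful person would: the job done as asked, in the order asked, and still so for the second after the job is handed in, while the arm keeps its last pose, push and grip.
It also fails if it takes over 72 s, if anything falls off the work surface, if the arm or the gripper's body presses on something with over 40 N, if the wrist force passes 120 N, or if a joint passes its speed limit or range.

### The arm

A 7-joint arm with a two-finger parallel gripper is mounted at the origin on the work surface; the furniture and walls round the work are solid. World frame = base frame: x ahead of the robot, y to its left, z up, the work surface at z = 0. Lengths are in m, angles in rad, forces in N, time in s.
With the tool pointing down it reaches from about 0.35 to 0.9 m from the base axis. Payload 8.1 kg.
Tool frame: the origin (TCP) lies midway between the tips of the shut fingers; the grasp point (between the pads) lies arm.tcp_to_grasp behind it (arm.tcp_to_grasp is the distance from the TCP to the grasp point, in m); z points along the fingers, y is the line along which they close (so a half turn about z gives the same grasp; the last joint's range is limited). The gripper opens to 92 mm and grips with 3 to 60 N. Pads are 19 mm wide; open, the fingers measure 130 mm over their backs; the gripper's body (75 mm by 190 mm) begins 47 mm behind the grasp point.
Start: joints at [1.062, 0.434, 0.025, 1.573, -0.012, 1.134, -0.075], TCP at [0.247, -0.574, 0.227] pointing down, gripper open.
Joint ranges: [-2.62, 2.62], [-0.44, 2.09], [-1.27, 1.32], [0.08, 2.57], [-1.32, 4.46], [0.12, 2], [-2.74, 2.74]. Speed limits (rad/s): [2.22, 2.22, 3.01, 3.01, 3.14, 3.14, 3.14].

### API

Orientations are given as a rotation vector (axis times angle).
In Python, from cell import observe, get_image, arm gives the robot as it stands. The module is installed in compiled form; this text tells all that it offers.
- The arm moves only by the tool drive_tool, never from a script. Its argument "steps" is a list of rows, each a list of 5 numbers: the closure, from 0 (fully open) to 1 (shut), then the shift along the world's x, y, z in mm, then the turn about the world's z in rad. In form: [[hand, x, y, z, roll], ...]. A call has 1 to 20 rows; each row shifts and turns the commanded pose from where the row before left it; what a row does not reach is not made up. A row lasts 1/12 s, in which the tool goes at most 41.7 mm and 7.16 degrees, less where a joint would pass 70% of its speed; a pose out of reach is approached as far as the arm can. A call with a gripper value outside its range is refused whole. The fingers move at their own pace and stop on an object; "grip_force" is the grip in N (left out, the last holds). Time passes only in rows, so rows that do not move let the fingers close. It gives the time, the measured TCP pose, the force, the opening and the grip force at its end, in the units of the state.
- observe(): the state, without advancing time (a new reading comes with each control period).
- get_image(name): name is "scene" or "top" or "wrist"; returns a dict with "image" (420x560x3 uint8, red, green, blue), "vfov" (degrees; the focal length in pixels is half the picture's height over the tangent of half this angle, whatever the lens; pixels are square), "cx", "cy" (the principal point, pixels), "xyz" and "attitude" of the camera in the world. Camera axes: x right, y down, z forward; pixel columns grow to the right and rows downward; lengths in m; the calibration is good to about 2 mm. A picture is of the moment at which its call begins. There is no depth.
- arm.sign_off(): hands the job in; it is judged then, once.
The state is a dict: "clock": time; "joints": joint angles; "dq": joint speeds; "joint_efforts": joint torques, N m; "position": TCP position; "ee_rot": TCP orientation; "force": force on the tool from outside, world axes, zero at the start; "ft_torque": the same for the moment, N m; "width": opening from 0.0 (shut) to 1.0 (fully open); "gripper_force": force on a finger pad.
Only numpy, scipy, OpenCV 4.12 (cv2) and the standard library are available. Lean on these libraries where they do the work, as an engineer would, in place of code of your own. Each camera call takes 0.05 s, during which the arm holds its last target. There are 200 camera calls.

## Working session

There is one attempt and no reset: what is moved stays moved. The work goes in short steps, Python scripts to look and compute and a tool call to move; the robot and the scene stay as the last step left them, time stands still between calls to the robot, and variables do not carry over. Pictures are saved under pics/ and viewed, at most 10 in all, crops included, and the job is handed in when it is done.

Besides the shell and the picture viewer there is one more tool, called after ">>>" as a command line: name --pt "numbers of a row" for each row, then --argument value for the rest. drive_tool: Moves the arm, as the interface text tells. Its arguments: {"type":"object","properties":{"steps":{"type":"array"},"grip_force":{"type":"number"}},"required":["steps"]}

```bash
ls; mkdir -p pics; cat > h.py <<'E'
import numpy as np, cv2
from cell import observe, get_image, arm
from scipy.spatial.transform import Rotation as R
def rot(a):
    a=np.array(a,float)
    return a if a.shape==(3,3) else (R.from_rotvec(a).as_matrix() if a.size==3 else R.from_quat(a).as_matrix())
def ray(c,u,v):
    f=210/np.tan(np.radians(c['vfov'])/2)
    d=rot(c['attitude'])@np.array([(u-c['cx'])/f,(v-c['cy'])/f,1.]); return np.array(c['xyz'],float),d/np.linalg.norm(d)
def plane(c,u,v,z):
    o,d=ray(c,u,v); return o+d*(z-o[2])/d[2]
def tri(c1,p1,c2,p2):
    o1,d1=ray(c1,*p1);o2,d2=ray(c2,*p2)
    s=np.linalg.lstsq(np.c_[d1,-d2],o2-o1,rcond=None)[0]
    a=o1+s[0]*d1;b=o2+s[1]*d2; return (a+b)/2,np.linalg.norm(a-b)
def proj(c,P):
    f=210/np.tan(np.radians(c['vfov'])/2)
    q=rot(c['attitude']).T@(np.array(P)-np.array(c['xyz'])); return q[0]/q[2]*f+c['cx'],q[1]/q[2]*f+c['cy']
def save(c,n): cv2.imwrite('pics/'+n,c['image'][:,:,::-1])
E
python3 - <<'E'
from h import *
import pickle
a={n:get_image(n) for n in("scene","top","wrist")}
pickle.dump(a,open('a.pkl','wb'))
for n,c in a.items(): print(n,c['vfov'],c['cx'],c['cy'],c['xyz'],c['attitude']); save(c,n+'0.png')
print(observe(),arm.tcp_to_grasp)
E
```

```text
pics
scene 45.58119369112406 282.2551982462244 203.1274376987615 [-0.00407825  0.34802234  0.83629429] [-1.14304767  2.38681512 -0.94216282]
top 48.59003230906472 279.30951038884 206.66432010969632 [ 0.4495392  -0.0689498   1.16913222] [-2.16440975  2.21913249 -0.07770262]
wrist 67.24786433770298 278.1572622103204 209.96927759299868 [ 0.32060704 -0.541705    0.38403227] [ 2.40726406 -1.5843189  -0.24053075]
{'clock': 0.15, 'joints': array([ 1.06241582,  0.43503557,  0.02498191,  1.57387185, -0.01159312,
        1.1340219 , -0.07511923]), 'dq': array([-4.75825359e-04, -2.01745813e-03,  6.90635997e-04, -3.20327465e-03,
        3.95996936e-04, -1.84661019e-07, -1.10234660e-03]), 'joint_efforts': array([ 2.07460158e-03, -6.68260288e+01,  9.85917225e-01, -3.14696395e+01,
       -6.05029939e-02,  3.92440567e-02,  1.65383012e-04]), 'position': array([ 0.24650696, -0.5739107 ,  0.22614864]), 'ee_rot': array([-3.07606768e+00, -6.32663916e-01,  5.56650839e-04]), 'force': array([-0.25821673,  0.4261222 ,  0.56796192]), 'ft_torque': array([ 0.01553296,  0.03163639, -0.01866285]), 'gripper_force': 0.0, 'width': 1.0043112113268775} 0.0188
```

View pics/scene0.png

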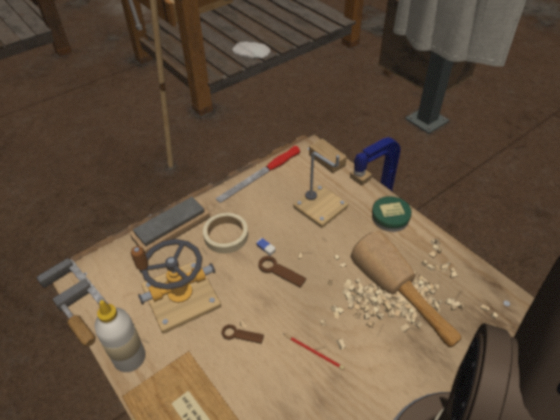

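View pics/top0.png

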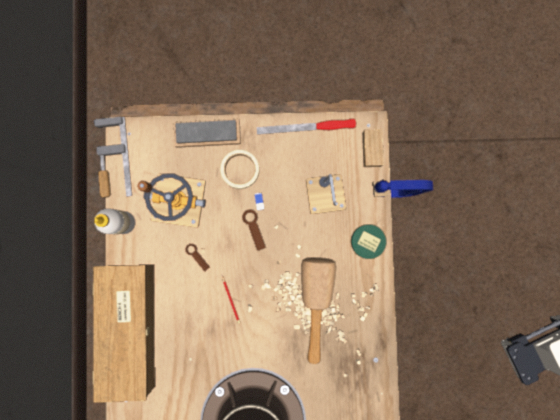

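The scene view shows the valve at (172,265) with its handle at (140,258), the hook at (315,185), a larger tag at (283,272) and a smaller one at (243,335). In the top view the valve is at (169,197), the handle at (144,186), the hook at (327,193), and the tags at (254,228) and (197,257). Tag candidates are therefore top (254,228), top (197,257) and possibly the pencil at (231,300). I'll measure both tags.

```bash
python3 - <<'E'
from h import *
import pickle
a=pickle.load(open('a.pkl','rb'))
t,s=a['top'],a['scene']
def crop(c,x,y,w,h,k): return cv2.resize(c['image'][y:y+h,x:x+w],None,fx=k,fy=k,interpolation=cv2.INTER_CUBIC)
A=np.hstack([crop(t,137,160,80,60,5),crop(t,295,165,80,60,5)])
B=np.hstack([crop(s,110,220,133,100,3)[:300,:399],crop(s,280,140,100,75,4)])
B=np.hstack([B,np.zeros((300,800-B.shape[1],3),np.uint8)])
cv2.imwrite('pics/comp.png',np.vstack([A,B])[:,:,::-1])
def tags(c,rois,z):
    for x,y,w,h in rois:
        im=c['image'][y:y+h,x:x+w].astype(int)
        m=((im.sum(2)<235)&(im[:,:,0]>im[:,:,2]+10)).astype(np.uint8)
        n,l,st,ce=cv2.connectedComponentsWithStats(m); i=1+st[1:,4].argmax()
        v,u=np.nonzero(l==i); P=np.array([plane(c,p+x,q+y,z)[:2] for p,q in zip(u,v)])
        rc=cv2.minAreaRect((P*1000).astype(np.float32)); print((x,y),st[i,4],np.round(rc[0],1),np.round(rc[1],1),rc[2])
        # axis, and profile of width along it
        mu=P.mean(0); w_,V=np.linalg.eigh(np.cov(P.T)); d=V[:,1]; q=(P-mu)@d
        # eye hole: fill contours
        cs,hi=cv2.findContours((l==i).astype(np.uint8),cv2.RETR_CCOMP,cv2.CHAIN_APPROX_NONE)
        for k,cn in enumerate(cs):
            if hi[0][k][3]>=0:
                mm=cn[:,0].mean(0)+[x,y]; print(' hole',mm,len(cn),plane(c,*mm,z)); 
        print(' mean',mu,'dir',d,'extent',q.min()*1e3,q.max()*1e3)
tags(t,[(235,203,40,55),(180,238,35,40)],.010)
tags(s,[(252,250,60,42),(215,320,55,28)],.010)
E
```

```text
(235, 203) 18 [428.  -23.9] [18.6 11. ] 54.98760986328125
 mean [ 0.42854631 -0.02430925] dir [0.49965118 0.8662267 ] extent -9.615456646782016 9.218232739573137
(180, 238) 68 [396.2 121.8] [47.6 10.3] 35.34166717529297
 hole [201. 263.] 4 [0.38913635 0.11971601 0.01      ]
 mean [0.39584087 0.12104347] dir [-0.80348758 -0.59532151] extent -24.51979583071722 23.12790813567063
(252, 250) 440 [468.5 -14.7] [101.7  38. ] 24.44170570373535
 hole [267.4375  264.34375] 32 [ 0.49798955 -0.0008789   0.01      ]
 mean [ 0.46390373 -0.01253973] dir [-0.95169472 -0.30704586] extent -54.87536074563935 47.610944529527735
(215, 320) 270 [403.1 129.5] [73.9 25.5] 43.60679626464844
 hole [229.         331.93333333] 30 [0.42094069 0.14664146 0.01      ]
 mean [0.39946046 0.1294493 ] dir [-0.78612853 -0.61806305] extent -40.09421822928625 34.08310938510756
```

View pics/comp.png

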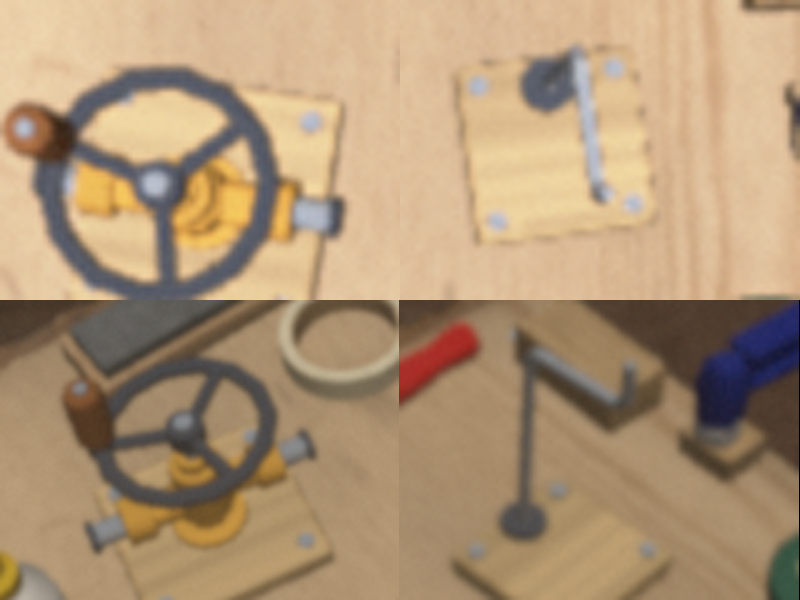

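The comp crop shows, for the top view, the hub at (167.6,196.4), the handle top at (141,185), the hook bend at (330,175) and the tip at (334.8,203). In the scene view they are the hub (171,261.3), handle top (136.3,249), bend (313,153), elbow (336,165) and tip (337,155). The larger tag (102x38 mm) is the one meant.

```bash
python3 - <<'E'
from h import *
import pickle
a=pickle.load(open('a.pkl','rb'))
t,s=a['top'],a['scene']
for n,p,q in [('hubtop',(167.6,196.4),(171,261.3)),('handletop',(141,185),(136.3,249)),('bend',(330,175),(313,153)),('tip',(334.8,203),(337.2,155.2))]:
    print(n,*[np.round(x,4) for x in tri(t,p,s,q)])
# big tag in top with loose mask
for c,(x,y,w,h) in ((t,(235,203,40,55)),(s,(252,250,60,42))):
    im=c['image'][y:y+h,x:x+w]; g=im.sum(2).astype(int)
    m=(g<300 if c is t else g<235).astype(np.uint8)
    n,l,st,ce=cv2.connectedComponentsWithStats(m);i=1+st[1:,4].argmax()
    cs,hi=cv2.findContours((l==i).astype(np.uint8),cv2.RETR_CCOMP,cv2.CHAIN_APPROX_NONE)
    v,u=np.nonzero(l==i);P=np.array([plane(c,p+x,q+y,.010) for p,q in zip(u,v)])[:,:2]*1e3
    rc=cv2.minAreaRect(P.astype(np.float32));print(st[i,4],rc, 'px',u.mean()+x,v.mean()+y)
    for k,cn in enumerate(cs):
        if hi[0][k][3]>=0: mm=cn[:,0].mean(0)+[x,y];print(' hole',mm,len(cn),plane(c,*mm,.01))
c=t
u=[(x,y) for x,y in [(258,228)]]
# pads: yaw from top crop corners, z=.018
for nm,pts in (('hookpad',[(458,70),(478,243),(655,220),(632,45)]),):
    Q=np.array([plane(t,295+(p-400)/5-.4,165+q/5-.4,.018) for p,q in pts]);print(nm,Q.round(4),Q.mean(0))
# valve pad right edge in crop: (342,100)->(318,300)
Q=[plane(t,137+p/5-.4,160+q/5-.4,.018) for p,q in((342,100),(318,300))];print(Q)
Q=[plane(s,110+p/3-.3,220+(q-300)/3-.3,.018) for p,q in((242,432),(331,553),(147,600))];print(Q)
E
```

```text
hubtop [0.5463 0.1751 0.1185] 0.0008
handletop [0.5677 0.2202 0.1691] 0.0011
bend [ 0.5822 -0.1905  0.1486] 0.0007
tip [ 0.5171 -0.1949  0.184 ] 0.0017
293 ((468.38739013671875, -10.070627212524414), (100.78729248046875, 35.06040573120117), 13.184599876403809) px 254.64505119453923 230.90443686006824
 hole [249.64516129 216.74193548] 31 [ 0.50068634 -0.00301894  0.01      ]
440 ((468.51263427734375, -14.684974670410156), (101.66353607177734, 37.96543884277344), 24.44170570373535) px 282.43636363636364 272.1272727272727
 hole [267.4375  264.34375] 32 [ 0.49798955 -0.0008789   0.01      ]
hookpad [[ 0.5919 -0.1462  0.018 ]
 [ 0.5054 -0.1536  0.018 ]
 [ 0.5146 -0.2418  0.018 ]
 [ 0.6023 -0.2333  0.018 ]] [ 0.55352791 -0.19374667  0.018     ]
[array([0.59549781, 0.10552246, 0.018     ]), array([0.49630641, 0.11885905, 0.018     ])]
[array([0.59290864, 0.12293708, 0.018     ]), array([0.47599575, 0.12869562, 0.018     ]), array([0.51954894, 0.2358614 , 0.018     ])]
```

>>> drive_tool --pt "0 11.6 31 0 0" --pt "0 11.6 31 0 0" --pt "0 11.6 31 0 0" --pt "0 11.6 31 0 0" --pt "0 11.6 31 0 0" --pt "0 11.6 31 0 0" --pt "0 11.6 31 0 0" --pt "0 11.6 31 0 0" --pt "0 11.6 31 0 0" --pt "0 11.6 31 0 0" --pt "0 11.6 31 0 0" --pt "0 11.6 31 0 0" --pt "0 11.6 31 0 0" --pt "0 11.6 31 0 0" --pt "0 11.6 31 0 0" --pt "0 11.6 31 0 0" --pt "0 11.6 31 0 0" --pt "0 11.6 31 0 0" --pt "0 0 0 0 0" --pt "0 0 0 0 0"

```text
clock: 1.82
position: [0.4557, -0.0144, 0.2266]
ee_rot: [-3.075, -0.639, 0.0]
force: [0.4, -0.2, 0.3]
width: 1.002
gripper_force: 0.0
```

```bash
cat >> h.py <<'E'
def tagfind(c,z,roi,th,name=None):
    x,y,w,h=roi; im=cv2.GaussianBlur(c['image'],(3,3),0)[y:y+h,x:x+w]
    m=(im.sum(2)<th).astype(np.uint8)
    n,l,st,ce=cv2.connectedComponentsWithStats(m);i=1+st[1:,4].argmax(); M=(l==i).astype(np.uint8)
    cs,hi=cv2.findContours(M,cv2.RETR_CCOMP,cv2.CHAIN_APPROX_NONE)
    k=max((k for k in range(len(cs)) if hi[0][k][3]>=0),key=lambda k:len(cs[k]))
    e=cs[k][:,0].mean(0)+[x,y]; v,u=np.nonzero(M)
    P=np.array([plane(c,p+x,q+y,z)[:2] for p,q in zip(u,v)]); E=plane(c,*e,z)[:2]
    far=P[np.linalg.norm(P-E,axis=1)>.025]   # shank only
    w_,V=np.linalg.eigh(np.cov(far.T)); d=V[:,1]; d*=np.sign(d@(E-far.mean(0)))
    rc=cv2.minAreaRect((P*1e3).astype(np.float32))
    q=(far-E)@d; ww=(far-far.mean(0))@V[:,0]
    return dict(eye=E,px=e,yaw=np.degrees(np.arctan2(d[1],d[0])),size=rc[1],shank_end=q.min(),shank_w=np.ptp(ww),shank_off=far.mean(0)-E-d*((far.mean(0)-E)@d))
E
python3 - <<'E'
from h import *
import pickle
c=get_image('wrist'); t=get_image('top'); pickle.dump((c,t),open('b.pkl','wb')); save(c,'wrist1.png')
o=observe(); print(o['clock'],o['position'],o['ee_rot'],c['xyz'],c['attitude'])
print([proj(c,p) for p in [(0.499,-.002,.01),(.415,-.027,.01)]])
E
```

```text
1.9167 [ 0.45506577 -0.01706712  0.22647875] [ 3.07696352e+00  6.32163833e-01 -1.44127944e-03] [0.52963453 0.01811706 0.38459135] [ 2.40990578 -1.57923232 -0.23865813]
[(np.float64(283.51022125534513), np.float64(144.72803133293232)), (np.float64(274.66562702173354), np.float64(215.55592615059297))]
```

View pics/wrist1.png

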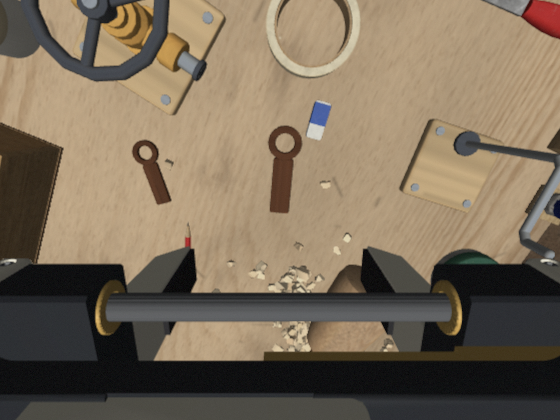

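The wrist view shows the big tag with its eye at (285,142) and shank end at (280,212). The small tag is at (150,170), the eraser at (319,120), and the hook tip near (527,240). I choose the big tag and measure it.

```bash
python3 - <<'E'
from h import *
import pickle
c,t=pickle.load(open('b.pkl','rb')); a=pickle.load(open('a.pkl','rb'))
for z in (.010,):
  for th in (200,240,280): print(th,tagfind(c,z,(255,118,55,102),th))
  print('small',tagfind(c,z,(125,132,60,80),240)['size'])
r=tagfind(c,.01,(255,118,55,102),240)
print(tri(c,r['px'],a['scene'],(267.44,264.34)),tri(c,r['px'],a['top'],(249.645,216.74)))
E
```

```text
200 {'eye': array([ 0.50227547, -0.00183455]), 'px': array([284.51612903, 142.0483871 ]), 'yaw': np.float64(18.735394218678177), 'size': (101.22460174560547, 36.11383819580078), 'shank_end': np.float64(-0.08434381746616346), 'shank_w': np.float64(0.020728265082188814), 'shank_off': array([ 6.12770671e-05, -1.80667715e-04])}
240 {'eye': array([ 0.50220844, -0.00188757]), 'px': array([284.53448276, 142.12068966]), 'yaw': np.float64(18.279923360769143), 'size': (102.17713928222656, 36.254608154296875), 'shank_end': np.float64(-0.08505093438494173), 'shank_w': np.float64(0.022592735487370216), 'shank_off': array([ 0.0001751 , -0.00053008])}
280 {'eye': array([ 0.50211282, -0.00207584]), 'px': array([284.64912281, 142.26315789]), 'yaw': np.float64(18.639015925550787), 'size': (103.61519622802734, 38.411529541015625), 'shank_end': np.float64(-0.08551597362057428), 'shank_w': np.float64(0.023199657484557164), 'shank_off': array([ 3.04560829e-05, -9.02949751e-05])}
small (76.3226318359375, 29.13987159729004)
(array([ 0.5015395 , -0.00267378,  0.00455849]), np.float64(0.0011255308075817229)) (array([ 0.50127993, -0.00243288, -0.00167572]), np.float64(0.0002148694616314757))
```

>>> drive_tool --pt "0.2 -4.3 -2 -25 -0.082" --pt "0.4 0 0 -35 0" --pt "0.4 0 0 -35 0" --pt "0.4 0 0 -35 0" --pt "0.4 0 0 -30 0" --pt "0.4 0 0 -25 0" --pt "0.4 0 0 0 0" --pt "0.4 0 0 0 0" --pt "0.4 0 0 0 0"

```text
clock: 2.67
position: [0.4518, -0.019, 0.0429]
ee_rot: [3.1, 0.504, 0.002]
force: [0.4, 0.1, -0.1]
width: 0.598
gripper_force: 0.0
```

```bash
python3 - <<'E'
from h import *
o=observe(); r=R.from_rotvec(o['ee_rot']).as_matrix(); print(o['position'],np.degrees(np.arctan2(r[1,0],r[0,0])),r[:,2],o['force'],o['width'])
E
```

```text
[ 0.45180168 -0.0189908   0.04289586] 18.476686391233965 [ 1.06637437e-03 -3.73718271e-04 -9.99999362e-01] [ 0.41337354  0.08235022 -0.14969721] 0.5984331328296975
```

Pose is as planned, so I'll lower to about 3 mm and grip.

>>> drive_tool --grip_force 25 --pt "0.4 -1 0 -20 0" --pt "0.4 0 0 -15 0" --pt "0.4 0 0 -5 0" --pt "0.4 0 0 0 0" --pt "1 0 0 0 0" --pt "1 0 0 0 0" --pt "1 0 0 0 0" --pt "1 0 0 0 0" --pt "1 0 0 0 0" --pt "1 0 0 0 0"

```text
clock: 3.5
position: [0.4504, -0.0183, 0.0021]
ee_rot: [3.1, 0.506, 0.001]
force: [-0.2, -0.0, 6.5]
width: 0.257
gripper_force: 25.0
```

>>> drive_tool --pt "1 0 0 10 0" --pt "1 0 0 20 0" --pt "1 0 0 30 0" --pt "1 0 0 30 0" --pt "1 0 0 30 0" --pt "1 0 0 30 0" --pt "1 0 0 30 0" --pt "1 0 0 30 0" --pt "1 0 0 23 -0.03" --pt "1 1 -26 0 -0.05" --pt "1 2 -26 0 -0.05" --pt "1 2 -26 0 -0.05" --pt "1 2 -26 0 -0.047" --pt "1 2 -26 0 0" --pt "1 2 -26 0 0" --pt "1 2 -26 0 0" --pt "1 0 0 0 0" --pt "1 0 0 0 0" --pt "1 0 0 0 0"

```text
clock: 5.08
position: [0.463, -0.1995, 0.2345]
ee_rot: [-3.137, -0.152, 0.001]
force: [0.5, 0.1, -2.1]
width: 0.254
gripper_force: 25.0
```

```bash
python3 - <<'E'
from h import *
import pickle
d={n:get_image(n) for n in("scene","top","wrist")}; pickle.dump(d,open('c.pkl','wb')); 
o=observe(); r=R.from_rotvec(o['ee_rot']).as_matrix(); print(o['position'],np.degrees(np.arctan2(r[1,0],r[0,0])),o['force'],o['width'])
P=(.517,-.195,.181)
for n in ('scene','top'): print(n,proj(d[n],P))
print('wrist',proj(d['wrist'],P),proj(d['wrist'],(.517,-.195,.235)))
im=d['wrist']['image'][40:340]
x,y=map(int,proj(d['scene'],P)); s=cv2.resize(d['scene']['image'][y-50:y+50,x-60:x+80],None,fx=2.85,fy=2.85,interpolation=cv2.INTER_CUBIC)
x,y=map(int,proj(d['top'],P)); t=cv2.resize(d['top']['image'][y-50:y+50,x-65:x+70],None,fx=2.85,fy=2.85,interpolation=cv2.INTER_CUBIC)
out=np.zeros((590,800,3),np.uint8); out[:300,:560]=im; out[302:302+s.shape[0],:s.shape[1]]=s; out[302:302+t.shape[0],400:400+t.shape[1]]=t
cv2.imwrite('pics/c.png',out[:,:,::-1])
E
```

```text
[ 0.4632439  -0.19896306  0.23475952] 5.652583357731721 [-0.03276132 -0.69917125 -0.11106607] 0.25850528870564005
scene (np.float64(336.7491249590803), np.float64(156.36431087357167))
top (np.float64(334.948654189731), np.float64(203.42813165493138))
wrist (np.float64(281.1368530115998), np.float64(154.32571193612276)) (np.float64(282.0625559808986), np.float64(167.9924952861188))
```

View pics/c.png

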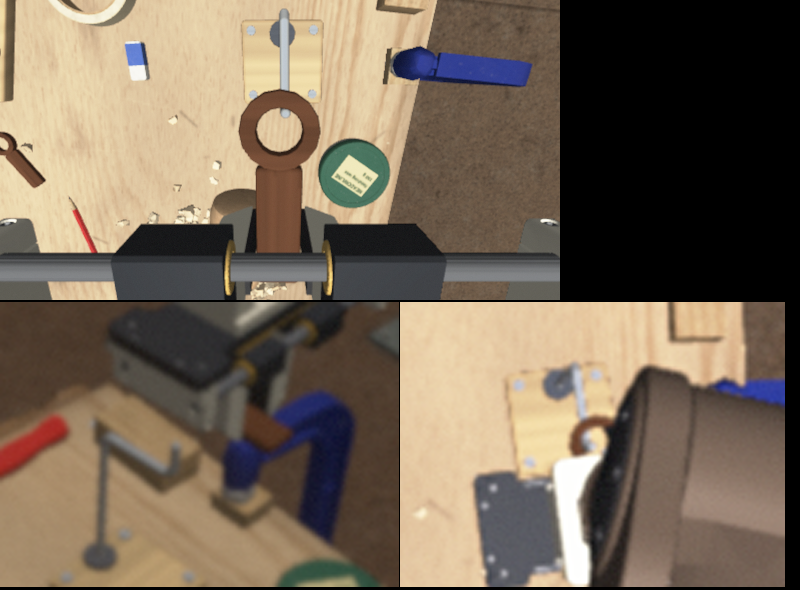

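The wrist crop shows the eye's hole at image (279,169), the hook tip at (285,153) and the arm running up to (284,52), parallel to the tag. I'll work out the offset between them.

```bash
python3 - <<'E'
from h import *
import pickle
d=pickle.load(open('c.pkl','rb')); c=d['wrist']; im=c['image']
hsv=cv2.cvtColor(im,cv2.COLOR_RGB2HSV)
roi=im[120:215,235:330].astype(int)
m=((roi[:,:,0]>roi[:,:,2]*1.6)&(roi.sum(2)<300)).astype(np.uint8)
cs,hi=cv2.findContours(m,cv2.RETR_CCOMP,cv2.CHAIN_APPROX_NONE)
for k,cn in enumerate(cs):
    if len(cn)>40: 
        (x,y),rr=cv2.minEnclosingCircle(cn); e=cv2.fitEllipse(cn); print(hi[0][k][3],len(cn),(x+235,y+120),rr,e)
        u,v=e[0][0]+235,e[0][1]+120; print(plane(c,u,v,.2377))
# rod: grey bluish columns, per row centre
for y in (60,75,90,105,125,140,146,150,152,154,156):
    row=im[y,265:305].astype(int); g=np.nonzero((row[:,0]-row[:,2]<22))[0]
    print(y,(g+265).mean() if len(g) else None,len(g),end=' | ')
print()
print('tip',plane(c,285,152.5,.181)); print('arm',plane(c,284.3,60,.15),plane(c,285,125,.15))
E
```

```text
-1 254 (278.5, 174.73456954956055) 45.25520324707031 ((44.01628875732422, 52.31891632080078), (78.35719299316406, 86.27387237548828), 0.8859206438064575)
[ 0.51515818 -0.19364205  0.2377    ]
0 131 (278.9583320617676, 169.5) 24.088512420654297 ((43.926212310791016, 49.48121643066406), (45.21970748901367, 47.070884704589844), 86.42916107177734)
[ 0.5165622  -0.19345626  0.2377    ]
60 283.5 10 | 75 281.5 24 | 90 284.0 9 | 105 284.0 9 | 125 284.0 9 | 140 None 0 | 146 None 0 | 150 285.0 9 | 152 284.5 10 | 154 285.0 9 | 156 285.0 7 | 
tip [ 0.51845218 -0.19743082  0.181     ]
arm [ 0.57868911 -0.19117722  0.15      ] [ 0.53492662 -0.19631513  0.15      ]
```

>>> drive_tool --pt "1 1.5 -3.5 0 0" --pt "1 0 0 -10 0" --pt "1 0 0 -15 0" --pt "1 0 0 -15 0" --pt "1 0 0 -10 0" --pt "1 0 0 -10 0" --pt "1 0 0 -8 0" --pt "1 0 0 -4 0" --pt "1 0 0 0 0" --pt "1 0 0 0 0"

```text
clock: 6.07
position: [0.4649, -0.2038, 0.1629]
ee_rot: [3.138, 0.152, 0.0]
force: [-0.0, 0.3, -0.1]
width: 0.254
gripper_force: 25.0
```

```bash
python3 - <<'E'
from h import *
w=get_image('wrist')['image'][60:260,140:420]; s=get_image('scene')['image'][110:210,280:420]
o=np.hstack([cv2.resize(w,(400,286)),cv2.resize(s,(400,286),interpolation=cv2.INTER_CUBIC)]); cv2.imwrite('pics/d.png',o[:,:,::-1])
print(observe()['position'],observe()['force'])
E
```

```text
[ 0.46517038 -0.20392005  0.16331603] [ 0.24179283 -0.08355583 -1.10968617]
```

View pics/d.png

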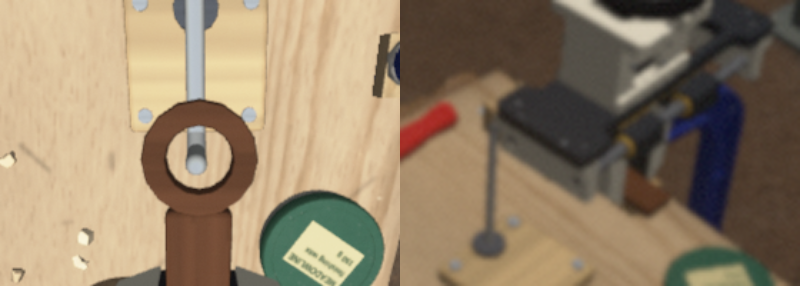

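The wrist crop shows the tip (195,160) centred in the eye (199,158). Next I lower a little onto the arm and open.

>>> drive_tool --pt "1 0 0 -3 0" --pt "1 0 0 -2 0" --pt "1 0 0 0 0" --pt "0.6 0 0 0 0" --pt "0.4 0 0 0 0" --pt "0.4 0 0 0 0" --pt "0.4 0 0 0 0" --pt "0.4 0 0 0 0" --pt "0.4 0 0 0 0" --pt "0.4 0 0 0 0" --pt "0.4 0 0 0 0" --pt "0.4 0 0 0 0"

```text
clock: 7.17
position: [0.4647, -0.2038, 0.1577]
ee_rot: [3.138, 0.152, -0.0]
force: [-0.2, 0.2, -0.4]
width: 0.603
gripper_force: 0.0
```

```bash
python3 - <<'E'
from h import *
w=get_image('wrist')['image'][60:260,140:420]; s=get_image('scene')['image'][110:210,280:420]
o=np.hstack([cv2.resize(w,(400,286)),cv2.resize(s,(400,286),interpolation=cv2.INTER_CUBIC)]); cv2.imwrite('pics/e.png',o[:,:,::-1])
print(observe()['position'],observe()['force'])
E
```

```text
[ 0.46469943 -0.20375025  0.15774013] [-0.299899    0.86596301  0.23267125]
```

View pics/e.png

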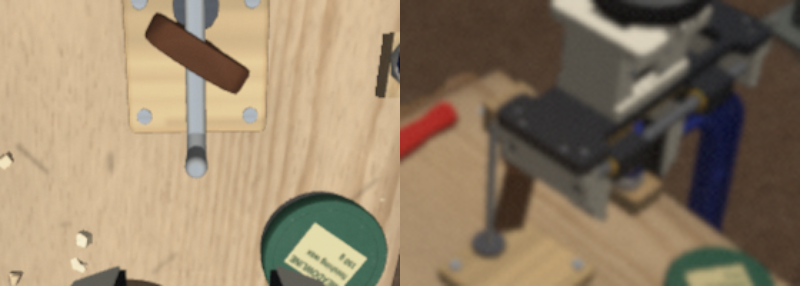

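The tag now hangs on the arm, below it at mid-span. Next I check the bottle's height and the surroundings of the wheel.

```bash
python3 - <<'E'
from h import *
import pickle
a=pickle.load(open('a.pkl','rb')); t,s=a['top'],a['scene']
print('cap',tri(t,(101,220),s,(106,309)))
print('bottle base',plane(s,125,365,0),'edge',plane(t,131,222,0))
print('box near corner top',tri(t,(146,267),s,(187,357)))
print('clamp',tri(t,(99,124),s,(42,279)), tri(t,(99,150),s,(60,299)))
print(observe()['joints'].round(2))
for z in(.0,.1,.2): print(proj(t,(.47,.29,z)))
E
```

```text
cap (array([0.49521453, 0.30989658, 0.16217202]), np.float64(0.001133513797201889))
bottle base [0.48828152 0.32431634 0.        ] edge [0.49534068 0.295241   0.        ]
box near corner top (array([0.38869263, 0.23923608, 0.07904271]), np.float64(0.006895305729893455))
clamp (array([0.74263813, 0.36986778, 0.02021635]), np.float64(0.004816103964512566)) (array([0.67342078, 0.36323914, 0.0264812 ]), np.float64(0.004115107487151974))
[ 0.46  0.33 -0.2   1.93  0.08  0.89 -1.25]
(np.float64(133.1441006059071), np.float64(232.06114897056787))
(np.float64(119.70928729110653), np.float64(231.63306923069038))
(np.float64(103.49804994355017), np.float64(231.11652299337206))
```

>>> drive_tool --pt "0.4 0 0 15 0" --pt "0.4 0 0 30 0" --pt "0.4 0 0 35 0" --pt "0.4 0 0 25 0" --pt "0.3 0 15 0 0" --pt "0.2 4 32 0 0" --pt "0.2 4 32 0 0" --pt "0.2 4 32 0 0" --pt "0.2 5 32 0 0" --pt "0.2 5 32 0 0" --pt "0.2 5 32 0 0" --pt "0.2 5 32 0 0" --pt "0.2 5 32 0 0" --pt "0.2 5 32 0 0" --pt "0.2 6 32 0 0" --pt "0.2 6 32 0 0" --pt "0.2 6 32 0 0" --pt "0.2 0 0 0 0" --pt "0.2 0 0 0 0" --pt "0.2 0 0 0 0"

```text
clock: 8.93
position: [0.5246, 0.1946, 0.2624]
ee_rot: [3.137, 0.152, -0.001]
force: [0.1, -0.2, -0.3]
width: 0.8
gripper_force: 0.0
```

```bash
python3 - <<'E'
from h import *
import pickle
d={n:get_image(n) for n in("scene","wrist")}; pickle.dump(d,open('f.pkl','wb'))
o=observe(); r=R.from_rotvec(o['ee_rot']).as_matrix(); print(o['position'],np.degrees(np.arctan2(r[1,0],r[0,0])),o['joints'].round(2))
c=d['wrist']; print([proj(c,p) for p in((.5677,.2202,.166),(.5463,.1751,.121))])
s=cv2.resize(d['scene']['image'][110:230,250:390],None,fx=1.7,fy=1.7)
out=np.zeros((420,800,3),np.uint8); out[:,:560]=c['image']; out[:s.shape[0],562:562+s.shape[1]]=s
cv2.imwrite('pics/f.png',out[:,:,::-1])
E
```

```text
[0.52480089 0.19361947 0.26268447] 5.430731750121127 [-0.14  0.34 -0.42  1.66  0.15  1.18 -2.06]
[(np.float64(251.16143944350688), np.float64(158.35661067254605)), (np.float64(300.07005811626897), np.float64(178.53937725743052))]
```

View pics/f.png

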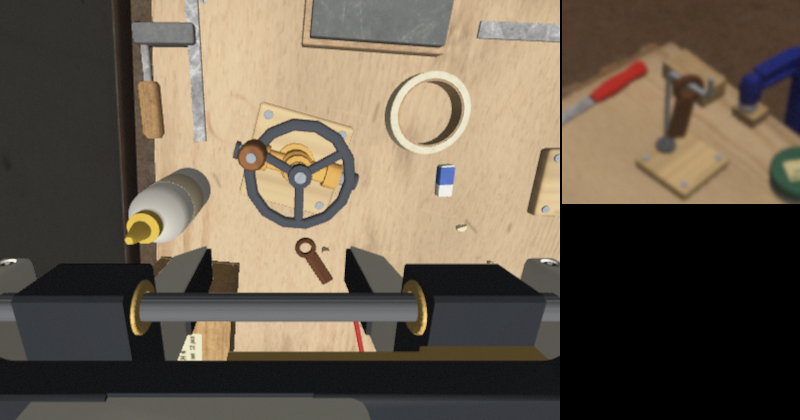

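The wrist view shows the handle top at (252,155), the hub at (300,178) and the valve pad turned to about -11°. The scene crop shows the tag hanging from the hook.

```bash
python3 - <<'E'
from h import *
import pickle
d=pickle.load(open('f.pkl','rb')); c=d['wrist']; im=c['image'].astype(int)
r=im[130:185,230:275]; m=((r[:,:,0]>r[:,:,2]*1.8)&(r.sum(2)<330)).astype(np.uint8)
n,l,st,ce=cv2.connectedComponentsWithStats(m);i=1+st[1:,4].argmax();print(ce[i]+[230,130],st[i])
print('handle',plane(c,252,155,.166),'hub',plane(c,300,178,.121))
a=pickle.load(open('a.pkl','rb')); print(tri(c,(252,155),a['top'],(141,185)),tri(c,(300,178),a['top'],(167.6,196.4)))
Q=[plane(c,u,v,.018)[:2] for u,v in((268,114),(345,137),(319,206))]; print(Q, np.degrees(np.arctan2(*(Q[1]-Q[2])[::-1])),np.degrees(np.arctan2(*(Q[0]-Q[1])[::-1]))-90,(Q[0]+Q[2])/2)
E
```

```text
[255.59020045 152.40089087] [  8   9  37  32 449]
handle [0.57043569 0.21972171 0.166     ] hub [0.54681741 0.17522857 0.121     ]
(array([0.56936446, 0.22083307, 0.16482478]), np.float64(0.0027257022778486243)) (array([0.54651   , 0.1751248 , 0.11956985]), np.float64(7.81463037022092e-05))
[array([0.60178042, 0.21398701]), array([0.58368323, 0.11615483]), array([0.4917114, 0.1363761])] -12.39997250201433 -10.48022117493528 [0.54674591 0.17518156]
```

>>> drive_tool --grip_force 20 --pt "0.2 15 9 0 0.1" --pt "0.2 15 9 0 0.1" --pt "0.2 14.7 8.4 0 0.1" --pt "0.2 0 0 0 0" --pt "0.2 0 0 -25 0" --pt "0.2 0 0 -30 0" --pt "0.2 0 0 -30 0" --pt "0.2 0 0 -25 0" --pt "0.2 0 0 -17 0" --pt "0.2 0 0 0 0" --pt "0.6 0 0 0 0" --pt "1 0 0 0 0" --pt "1 0 0 0 0" --pt "1 0 0 0 0" --pt "1 0 0 0 0" --pt "1 0 0 0 0" --pt "1 0 0 0 0"

```text
clock: 10.45
position: [0.5695, 0.2217, 0.1361]
ee_rot: [3.08, 0.619, 0.001]
force: [-0.1, 0.3, 0.5]
width: 0.335
gripper_force: 0.0
```

```bash
python3 - <<'E'
from h import *
o=observe(); r=R.from_rotvec(o['ee_rot']).as_matrix(); print(o['position'],np.degrees(np.arctan2(r[1,0],r[0,0])),o['joints'].round(2),o['force'],o['width']*92)
H=np.array([.5467,.1752]); p=o['position'][:2]-H; th=np.arctan2(p[1],p[0]); print(np.hypot(*p),np.degrees(th))
# clockwise 18 deg steps from there, radius .05
q=[]; cur=p
for k in range(1,21):
    a=np.radians(63)-k*np.radians(18); n=.05*np.array([np.cos(a),np.sin(a)]); q.append(np.round((n-cur)*1e3,1).tolist()); cur=n
print(q)
E
```

```text
[0.56952966 0.2216876  0.13610924] 22.724906755528714 [-0.16  0.54 -0.44  1.69  0.27  0.97 -1.87] [-0.06507754  0.30523933  0.47662485] 30.805394627827685
0.05179082895965462 63.84474010788378
[[12.5, -11.1], [9.2, -12.7], [4.8, -14.9], [0.0, -15.6], [-4.8, -14.9], [-9.2, -12.7], [-12.7, -9.2], [-14.9, -4.8], [-15.6, 0.0], [-14.9, 4.8], [-12.7, 9.2], [-9.2, 12.7], [-4.8, 14.9], [-0.0, 15.6], [4.8, 14.9], [9.2, 12.7], [12.7, 9.2], [14.9, 4.8], [15.6, 0.0], [14.9, -4.8]]
```

>>> drive_tool --pt "1 0 0 0 0" --pt "1 0 0 0 0" --pt "1 0 0 0 0" --pt "1 0 0 0 0"

```text
clock: 10.78
position: [0.5695, 0.2214, 0.1359]
ee_rot: [3.08, 0.619, 0.0]
force: [-0.8, -2.5, 3.4]
width: 0.252
gripper_force: 20.0
```

>>> drive_tool --pt "1 6 -5 0 0" --pt "1 6.5 -6.1 0 0" --pt "1 9.2 -12.7 0 0" --pt "1 4.8 -14.9 0 0" --pt "1 0 -15.6 0 0" --pt "1 -4.8 -14.9 0 0" --pt "1 -9.2 -12.7 0 0" --pt "1 -12.7 -9.2 0 0" --pt "1 -14.9 -4.8 0 0" --pt "1 -15.6 0 0 0" --pt "1 -14.9 4.8 0 0" --pt "1 -12.7 9.2 0 0" --pt "1 -9.2 12.7 0 0" --pt "1 0 0 0 0" --pt "1 0 0 0 0"

```text
clock: 12.03
position: [0.5033, 0.1546, 0.136]
ee_rot: [-3.077, -0.622, -0.006]
force: [5.3, 5.3, -5.8]
width: 0.256
gripper_force: 20.0
```

```bash
cat >> h.py <<'E'
H=np.array([.5467,.1752])
def st():
    o=observe(); p=o['position'][:2]-H; a=np.arctan2(p[1],p[0]); t=np.array([-np.sin(a),np.cos(a)]); f=o['force'][:2]
    print('t %.2f'%o['clock'],o['position'].round(4),'r %.2f mm ang %.2f'%(np.hypot(*p)*1e3,np.degrees(a)%360),'Ft %.1f Fr %.1f Fz %.1f'%(f@t,f@p/np.hypot(*p),o['force'][2]),'w %.1f'%(o['width']*92),o['joints'].round(2)); return p
def arc(p,a0,step,n,r=.05):
    q=[];cur=p
    for k in range(1,n+1):
        a=np.radians(a0+k*step); m=r*np.array([np.cos(a),np.sin(a)]); q.append(np.round((m-cur)*1e3,1).tolist()); cur=m
    print(q)
E
python3 - <<'E'
from h import *
p=st(); arc(p,207,-5,9)
E
```

```text
t 12.03 [0.5033 0.1546 0.136 ] r 48.02 mm ang 205.39 Ft -2.5 Fr -7.1 Fz -5.8 w 23.6 [-0.04  0.42 -0.47  1.9   0.24  0.88 -1.8 ]
[[-3.0, 1.9], [-1.5, 4.1], [-1.1, 4.2], [-0.7, 4.3], [-0.3, 4.3], [0.0, 4.4], [0.4, 4.3], [0.8, 4.3], [1.2, 4.2]]
```

>>> drive_tool --pt "1 -1.5 3.5 0 0" --pt "1 -1.5 4.1 0 0" --pt "1 -1.1 4.2 0 0" --pt "1 -0.7 4.3 0 0" --pt "1 -0.3 4.3 0 0" --pt "1 0 4.4 0 0" --pt "1 0.4 4.3 0 0" --pt "1 0.8 4.3 0 0" --pt "1 0 0 0 0" --pt "1 0 0 0 0"

```text
clock: 12.87
position: [0.4994, 0.1843, 0.1359]
ee_rot: [3.079, 0.617, 0.002]
force: [4.2, -4.9, 1.1]
width: 0.256
gripper_force: 20.0
```

```bash
python3 - <<'E'
from h import *
p=st(); arc(p,166,-5,3); arc(p,166,-18,19)
E
```

```text
t 12.87 [0.4994 0.1843 0.1359] r 48.12 mm ang 169.08 Ft 4.0 Fr -5.1 Fz 1.1 w 23.5 [-0.1   0.43 -0.47  1.88  0.25  0.89 -1.87]
[[-0.0, 7.2], [1.6, 4.1], [1.9, 3.9]]
[[4.8, 17.4], [10.3, 11.8], [13.4, 8.1], [15.2, 3.5], [15.6, -1.4], [14.4, -6.1], [11.8, -10.3], [8.1, -13.4], [3.5, -15.2], [-1.4, -15.6], [-6.1, -14.4], [-10.3, -11.8], [-13.4, -8.1], [-15.2, -3.5], [-15.6, 1.4], [-14.4, 6.1], [-11.8, 10.3], [-8.1, 13.4], [-3.5, 15.2]]
```

>>> drive_tool --pt "1 0.6 2 0 0" --pt "1 0.7 2 0 0" --pt "1 0.7 2 0 0" --pt "1 0 0 0 0" --pt "1 0 0 0 0"

```text
clock: 13.28
position: [0.5, 0.185, 0.1356]
ee_rot: [3.073, 0.61, -0.007]
force: [-3.5, -20.0, 15.2]
width: 0.255
gripper_force: 20.0
```

```bash
python3 - <<'E'
from h import *
p=st(); arc(p,162,-18,18)
E
```

```text
t 13.28 [0.5    0.185  0.1356] r 47.69 mm ang 168.20 Ft 20.3 Fr -0.6 Fz 15.2 w 23.4 [-0.11  0.43 -0.47  1.87  0.25  0.9  -1.88]
[[6.2, 19.6], [11.1, 11.1], [13.9, 7.1], [15.5, 2.4], [15.5, -2.4], [13.9, -7.1], [11.1, -11.1], [7.1, -13.9], [2.4, -15.5], [-2.4, -15.5], [-7.1, -13.9], [-11.1, -11.1], [-13.9, -7.1], [-15.5, -2.4], [-15.5, 2.4], [-13.9, 7.1], [-11.1, 11.1], [-7.1, 13.9]]
```

Stop felt at 168.5°, which matches the expected closed direction of 168.6°. I back off now.

```bash
python3 - <<'E'
from h import *
p=.05*np.array([np.cos(np.radians(168.5)),np.sin(np.radians(168.5))]); arc(p,168.5,20,18)
E
```

```text
[[-0.5, -17.4], [5.5, -16.5], [10.8, -13.6], [14.8, -9.1], [17.0, -3.5], [17.2, 2.6], [15.3, 8.3], [11.5, 13.0], [6.4, 16.2], [0.5, 17.4], [-5.5, 16.5], [-10.8, 13.6], [-14.8, 9.1], [-17.0, 3.5], [-17.2, -2.6], [-15.3, -8.3], [-11.5, -13.0], [-6.4, -16.2]]
```

>>> drive_tool --pt "1 -1 -5 0 0" --pt "1 -1 -4.5 0 0" --pt "1 0 0 0 0" --pt "1 0 0 0 0"

```text
clock: 13.62
position: [0.4994, 0.1818, 0.1358]
ee_rot: [3.08, 0.618, 0.003]
force: [4.7, -3.1, -0.8]
width: 0.255
gripper_force: 20.0
```

```bash
python3 - <<'E'
from h import *
st()
E
```

```text
t 13.62 [0.4994 0.1818 0.1358] r 47.76 mm ang 172.07 Ft 2.4 Fr -5.1 Fz -0.8 w 23.5 [-0.1   0.43 -0.47  1.88  0.25  0.89 -1.86]
```

```bash
sed -i 's/^H=.*/H=np.array([.5495,.1745])/' h.py; python3 - <<'E'
from h import *
p=.0515*np.array([np.cos(np.radians(171.6)),np.sin(np.radians(171.6))]); arc(p,171.6,18,18)
E
```

```text
[[1.6, -15.9], [5.0, -14.8], [9.3, -12.6], [12.8, -9.1], [14.9, -4.7], [15.6, 0.2], [14.8, 5.0], [12.6, 9.3], [9.1, 12.8], [4.7, 14.9], [-0.2, 15.6], [-5.0, 14.8], [-9.3, 12.6], [-12.8, 9.1], [-14.9, 4.7], [-15.6, -0.2], [-14.8, -5.0], [-12.6, -9.3]]
```

>>> drive_tool --pt "1 1.6 -15.9 0 0" --pt "1 5.0 -14.8 0 0" --pt "1 9.3 -12.6 0 0" --pt "1 12.8 -9.1 0 0" --pt "1 14.9 -4.7 0 0" --pt "1 15.6 0.2 0 0" --pt "1 14.8 5.0 0 0" --pt "1 12.6 9.3 0 0" --pt "1 9.1 12.8 0 0" --pt "1 4.7 14.9 0 0" --pt "1 -0.2 15.6 0 0" --pt "1 -5.0 14.8 0 0" --pt "1 -9.3 12.6 0 0" --pt "1 -12.8 9.1 0 0" --pt "1 -14.9 4.7 0 0" --pt "1 -15.6 -0.2 0 0" --pt "1 -14.8 -5.0 0 0" --pt "1 -12.6 -9.3 0 0" --pt "1 0 0 0 0" --pt "1 0 0 0 0"

```text
clock: 15.28
position: [0.512, 0.2092, 0.1358]
ee_rot: [3.079, 0.619, -0.002]
force: [-3.5, -1.2, 3.7]
width: 0.255
gripper_force: 20.0
```

```bash
python3 - <<'E'
from h import *
p=st(); 
u=.05*np.array([np.cos(np.radians(135.6)),np.sin(np.radians(135.6))]); arc(u,135.6,18,20)
E
```

```text
t 15.28 [0.512  0.2092 0.1358] r 51.15 mm ang 137.23 Ft 3.3 Fr 1.8 Fz 3.7 w 23.5 [-0.15  0.46 -0.46  1.83  0.25  0.91 -1.9 ]
[[-9.1, -12.8], [-4.7, -14.9], [0.2, -15.6], [5.0, -14.8], [9.3, -12.6], [12.8, -9.1], [14.9, -4.7], [15.6, 0.2], [14.8, 5.0], [12.6, 9.3], [9.1, 12.8], [4.7, 14.9], [-0.2, 15.6], [-5.0, 14.8], [-9.3, 12.6], [-12.8, 9.1], [-14.9, 4.7], [-15.6, -0.2], [-14.8, -5.0], [-12.6, -9.3]]
```

>>> drive_tool --pt "1 -9.1 -12.8 0 0" --pt "1 -4.7 -14.9 0 0" --pt "1 0.2 -15.6 0 0" --pt "1 5.0 -14.8 0 0" --pt "1 9.3 -12.6 0 0" --pt "1 12.8 -9.1 0 0" --pt "1 14.9 -4.7 0 0" --pt "1 15.6 0.2 0 0" --pt "1 14.8 5.0 0 0" --pt "1 12.6 9.3 0 0" --pt "1 9.1 12.8 0 0" --pt "1 4.7 14.9 0 0" --pt "1 -0.2 15.6 0 0" --pt "1 -5.0 14.8 0 0" --pt "1 -9.3 12.6 0 0" --pt "1 -12.8 9.1 0 0" --pt "1 -14.9 4.7 0 0" --pt "1 -15.6 -0.2 0 0" --pt "1 -14.8 -5.0 0 0" --pt "1 -12.6 -9.3 0 0"

```text
clock: 16.95
position: [0.5137, 0.2114, 0.1358]
ee_rot: [-3.078, -0.621, -0.004]
force: [7.2, -2.1, -1.9]
width: 0.253
gripper_force: 20.0
```

>>> drive_tool --pt "1 0 0 0 0" --pt "1 -5.5 -6.5 0 0" --pt "1 -3.7 -6.2 0 0" --pt "1 -2.8 -6.6 0 0" --pt "1 0 0 0 0" --pt "1 0 0 0 0" --pt "1 0 0 0 0"

```text
clock: 17.53
position: [0.5011, 0.1894, 0.1357]
ee_rot: [3.079, 0.617, -0.002]
force: [-2.1, -2.4, 5.3]
width: 0.256
gripper_force: 20.0
```

```bash
python3 - <<'E'
from h import *
st()
E
```

```text
t 17.53 [0.5011 0.1894 0.1357] r 50.64 mm ang 162.93 Ft 2.9 Fr 1.3 Fz 5.3 w 23.5 [-0.12  0.43 -0.46  1.87  0.24  0.89 -1.87]
```

>>> drive_tool --pt "1 -0.8 -2.5 0 0" --pt "1 -0.5 -2.4 0 0" --pt "1 0 0 0 0" --pt "1 0 0 0 0" --pt "1 0 0 0 0" --pt "1 0 0 0 0"

```text
clock: 18.03
position: [0.5001, 0.1855, 0.1358]
ee_rot: [3.08, 0.619, 0.0]
force: [1.2, 1.6, 3.1]
width: 0.253
gripper_force: 20.0
```

```bash
python3 - <<'E'
from h import *
p=st(); c=get_image('wrist'); t=get_image('top'); s=get_image('scene')
import pickle; pickle.dump((c,t,s),open('g.pkl','wb')); st()
out=np.zeros((420,800,3),np.uint8); out[:,:560]=c['image']; out[:168,562:]=cv2.resize(s['image'][100:220,250:420],(238,168)); out[170:380,562:]=cv2.resize(t['image'][150:240,110:212],(238,210))
cv2.imwrite('pics/g.png',out[:,:,::-1])
E
```

```text
t 18.03 [0.5001 0.1855 0.1358] r 50.66 mm ang 167.45 Ft -1.9 Fr -0.8 Fz 3.1 w 23.3 [-0.11  0.43 -0.46  1.88  0.24  0.89 -1.86]
t 18.18 [0.5001 0.1855 0.1358] r 50.62 mm ang 167.43 Ft -1.4 Fr -1.2 Fz 2.3 w 23.7 [-0.11  0.43 -0.46  1.88  0.24  0.89 -1.86]
```

View pics/g.png

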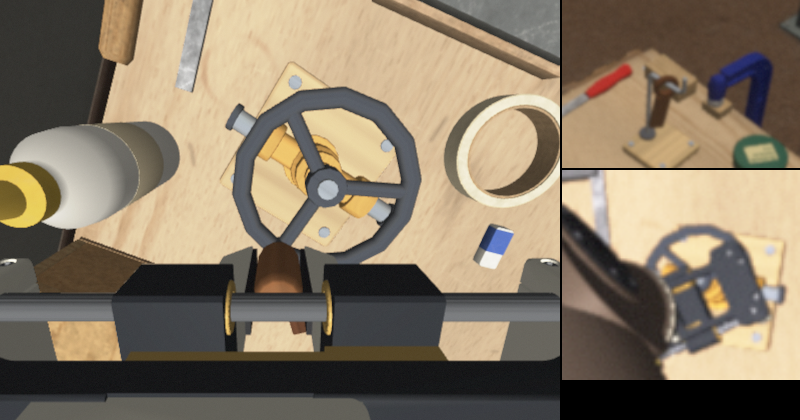

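The picture shows the hub at (328,188), spokes to (405,190), (292,115) and (280,243), the handle gripped, and the tag hanging. I check the wheel's angle from the spokes.

```bash
python3 - <<'E'
from h import *
import pickle
c,t,s=pickle.load(open('g.pkl','rb'))
h=plane(c,328,189,.117)[:2]
for u,v in((404,190.5),(293,117),(281,242)):
    q=plane(c,u,v,.114)[:2]-h; print(np.hypot(*q),np.degrees(np.arctan2(q[1],q[0]))%360)
Q=[plane(c,u,v,.018)[:2] for u,v in((294,82),(387,146),(324,232))]
print(np.degrees(np.arctan2(*(Q[1]-Q[2])[::-1])),np.degrees(np.arctan2(*(Q[0]-Q[1])[::-1]))-90,h,(Q[0]+Q[2])/2)
E
```

```text
0.04501959171159717 290.70900665153147
0.04462299699984439 50.138495210164265
0.04345485231250131 164.5708439428821
-9.936644255602527 -9.605949680608319 [0.54673576 0.17443589] [0.54687826 0.17526442]
```

>>> drive_tool --pt "1 -0.2 -0.9 0 0" --pt "1 0 0 0 0" --pt "1 0 0 0 0" --pt "1 0 0 0 0" --pt "1 0 0 0 0" --pt "1 0 0 0 0" --pt "1 0 0 0 0"

```text
clock: 18.77
position: [0.4999, 0.1847, 0.1358]
ee_rot: [-3.08, -0.619, -0.001]
force: [3.2, 1.5, 0.5]
width: 0.255
gripper_force: 20.0
```

```bash
python3 - <<'E'
from h import *
st(); print(abs(observe()['dq']).max())
E
```

```text
t 18.77 [0.4999 0.1847 0.1358] r 50.67 mm ang 168.37 Ft -2.1 Fr -2.9 Fz 0.5 w 23.5 [-0.11  0.43 -0.46  1.88  0.24  0.89 -1.86]
0.002452464541745639
```

The wheel is at the measured closed angle after two turns, with the arm still, the handle gripped and the tag hanging, so I hand in.

```bash
python3 -c "
from cell import arm
print(arm.sign_off())"
```

```text
the job is handed in; nothing more can be done
None
```

The tag hangs freely on the hook, and the wheel was turned clockwise to its stop and backed off two turns, to within about 1–2° by arm position and the camera. The arm is still and gripping the handle, the bystanders were left alone, and the job was handed in at about 19 s; the sign-off returned no verdict.

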